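Set a block of hard cheese up on the wire cutter

TASK

Slide the block of hard cheese over the counter, without lifting it and without touching the white-rind cheese on its stand or the stack of chipwood boxes, to the wire cutter and square it up flat against the cutter's fence. Then slide it left along the fence until it rests snugly against the rubber buffer of the portion stop: press gently, feeling for the buffer, so that it stays lightly squeezed when you let go, and never lean hard on the stop, the fence or the cheese. Leave everything else on the counter where it is.

Things in the scene. Friction and masses are not known exactly. Their poses are not given: they have to be found in the camera images.
- block: the block of hard cheese, brown rind on top: a rigid cuboid 95 (its x) x 130 (its y) x 60 mm high, 0.5 to 0.8 kg, loose, too wide to grip; origin at the centre of its underside. It starts on the robot's right with its axes within 0.3 rad of the cutter's. Sliding it takes 3 to 10 N
- cutter: the wire cutter, fixed. Origin: on the fence's face, at the wire slot, at counter level. x points away from the robot into the fence, y left along the fence. The fence is an upright aluminium wall: flat face at x = 0 facing -x, from y = -220 to +100 mm, 50 mm high, 16 mm thick; behind it a base 12 mm high. The steel bed before it is level with the counter: no step
- bow_hinge (a point): hinge of the cutter's wire bow, behind the fence. The bow is fixed, raised upright over it in the plane of the wire slot (the cutter's y = 0), a thin steel frame reaching 360 mm above the counter, leaning back (+x) from the hinge, its handle at the top
- bar: bar of the portion stop, fixed, same origin and axes as the cutter: a rod along y above and behind the fence at x = +36 mm, 85 mm up. The stop rides on it: a carriage (up to 128 mm high), an arm over the fence and an upright steel plate before the fence (62 mm wide, 84 mm high), with a rubber buffer on the plate's right side. It is clamped firmly; where along the bar is NOT measured
- buffer_mid (a point): a fixed point: the middle of the places where the buffer's face can be (47.5 mm left of the wire slot, 30 mm up, 47.5 mm before the fence). The face, round, 34 mm across, looking right (-y), lies anywhere up to 33 mm left or right of it: to be found by feel. The buffer is sprung: it yields 1 mm per N for 6 mm, then it is solid. It stands 12 mm proud of its plate
- wheel: a white-rind cheese on a turned wooden stand, fixed, 112 mm across, 69 mm high; origin at the centre of its underside. Not to be touched. It and the boxes can change places
- boxes: a stack of two round chipwood boxes, fixed, 113 mm across, 68 mm high; origin at the centre of its underside. Not to be touched
- card_a: a price-card holder, loose: wooden foot 24 x 55 mm, card 66 mm wide, 57 mm high; origin under its foot
- card_b: another price-card holder of the same size
- jar_a: a honey jar, loose, 62 mm across, 85 mm high; origin under its foot
- round: a small round cheese, loose, 84 mm across, 30 mm high; origin under it
- knife: a small cheese knife lying flat, loose, about 200 mm long along its x, 18 mm high, handle towards its -x; origin near its middle, at counter level
Mind the look-alikes: they are no part of the job. Leave any green look-alike of the bar alone. What is shaped like the block but turquoise is not meant.

How it is judged:
By the outcome, as a careful person would: the job done as asked, in the order asked, and still so for the second after the job is handed in, with the robot touching nothing.
It also fails if it takes over 72 s, if anything falls off the work surface, if the arm or the gripper's body presses on something with over 40 N, if the wrist force passes 120 N, or if a joint passes its speed limit or range.

ROBOT

A 6-joint arm with a two-finger parallel gripper is mounted at the origin on the work surface. World frame = base frame: x ahead of the robot, y to its left, z up, the work surface at z = 0. Lengths are in m, angles in rad, forces in N, time in s.
With the tool pointing down it reaches from about 0.375 to 0.975 m from the base axis. Payload 3.8 kg.
Tool frame: the origin (TCP) lies at the very end of the fingers, on their centre line; the grasp point (between the pads) lies 19 mm behind it; z points along the fingers, y is the line along which they close (so a half turn about z gives the same grasp; the last joint's range is limited). The gripper opens to 85 mm and grips with 20 to 120 N. Pads are 22 mm wide; open, the fingers measure 114 mm over their backs; the gripper's body (76 mm by 85 mm) begins 54 mm behind the grasp point. The pads swing forward as they close: fully open they stand 13 mm farther back than shut.
Start: joints at [1.258, 0.264, 1.604, -0, 1.274, -0.037], TCP at [0.184, 0.649, 0.201] pointing down, gripper open.
Joint ranges: [-2.63, 2.63], [-0.94, 2.18], [0.31, 2.57], [-1.31, 4.45], [0, 2.66], [-2.55, 2.55]. Speed limits (rad/s): [2.57, 2.57, 3.14, 3.14, 3.14, 3.14].

INTERFACE

Orientations are given as a rotation vector (axis times angle).
In Python, from workcell import monitor, viewer, job gives the robot as it stands. The module is installed in compiled form; this text tells all that it offers.
- The arm moves only by the tool step_arm, never from a script. Its argument "series" is one flat list of numbers, 4 for each row, row after row: the shift along the tool's x, y, z in m, then the turn about the tool's z in rad. A call has 1 to 8 rows; each row is the pose to reach, as a shift and turn from the pose commanded when the call began, along the tool's axes at that moment; what a row does not reach only later rows make up. A row lasts 1/8 s, in which the tool goes at most 62.5 mm and 10.7 degrees, less where a joint would pass 70% of its speed; a pose out of reach is approached as far as the arm can. A call with a gripper value outside its range is refused whole. "gripper" is the opening, from 0 (shut) to 1 (fully open), set as the call begins (left out, the last holds). The fingers move at their own pace and stop on an object; "newtons" is the grip in N (left out, the last holds). Time passes only in rows, so rows that repeat a pose let the fingers close. It gives the time, the measured TCP pose, the force, the opening and the grip force at its end, in the units of the state.
- monitor.read_state(): the state, without advancing time (a new reading comes with each control period).
- viewer.read_camera(name): name is "scene" or "top" or "wrist"; returns a dict with "image" (384x512x3 uint8, red, green, blue), "intrinsics" (3x3 intrinsics, pixels), "T" (4x4, takes a point from camera to world coordinates); the wrist camera has in their place "hand_eye" (4x4, takes a point from camera to tool coordinates, whose origin is the TCP and whose axes are the flange's). Camera axes: x right, y up, looking along -z (the intrinsics and any distortion apply to the point x, -y, -z); pixel columns grow to the right and rows downward; lengths in m; the calibration is good to about 2 mm. A picture is of the moment at which its call begins: read the wrist's pose just before it. There is no depth.
- job.finish_job(): hands the job in; it is judged then, once.
Trained networks look in a picture, given as the dict that the camera call returned (one of the last four; its "shot" number tells which), for a name from the list of things; names that differ only in an ending like _2 or _b are one class to them, and where a whole thing is asked for, a point or a joint stands for the part that bears it (a point fixed in the world has none). Each returns a list of dicts, best first, with "score" (0 to 1); they miss things now and then, are a little off and sometimes report something else, mostly with a low value. They report only what shows in the picture. A call takes as long as a camera call. They do not tell look-alikes from the thing itself.
- viewer.boxes_of(picture, label): "extent" ([centre column, centre row, width, height] in pixels, round what is visible of it).
- viewer.spot_point(picture, label): "point" ([column, row] in pixels: a listed point, or the origin of a listed thing).
The state is a dict: "time": time; "q": joint angles; "joint_vel": joint speeds; "joint_torque": joint torques, N m; "tool_pos": TCP position; "tcp_rot": TCP orientation; "wrist_force": force on the tool from outside, world axes, zero at the start; "torque": the same for the moment, N m; "width": opening from 0.0 (shut) to 1.0 (fully open); "grip_force": force on a finger pad.
Only numpy, scipy, OpenCV 4.12 (cv2) and the standard library are available. Lean on these libraries where they do the work, as an engineer would, in place of code of your own. Each camera call takes 0.05 s, during which the arm holds its last target. There are 200 camera calls.

## Working session

There is one attempt and no reset: what is moved stays moved. The work goes in short steps, Python scripts to look and compute and a tool call to move; the robot and the scene stay as the last step left them, time stands still between calls to the robot, and variables do not carry over. Pictures are saved under pics/ and viewed, at most 10 in all, crops included, and the job is handed in when it is done.

Besides the shell and the picture viewer there is one more tool, called after "Emit:" by a JSON object that holds its "fn" and its "kwargs", one argument or row to a line. step_arm: Moves the arm, as the interface text tells. Its arguments: {"type":"object","properties":{"series":{"type":"array"},"gripper":{"type":"number"},"newtons":{"type":"number"}},"required":["series"]}

```bash
mkdir -p pics; cat > h.py <<'E'
import numpy as np, cv2
from scipy.spatial.transform import Rotation as R
from workcell import monitor, viewer, job
def ray(p,u,v,z,T=None):
    K=np.array(p["intrinsics"]);T=np.array(p["T"]) if T is None else T
    d=np.linalg.inv(K)@[u,v,1]; d=T[:3,:3]@[d[0],-d[1],-d[2]]; o=T[:3,3]
    return o+d*(z-o[2])/d[2]
def proj(p,X):
    K=np.array(p["intrinsics"]);T=np.linalg.inv(np.array(p["T"]))
    c=T[:3,:3]@np.array(X)+T[:3,3]; w=K@[c[0],-c[1],-c[2]]; return w[:2]/w[2]
E
python3 - <<'E'
from h import *
s=monitor.read_state(); print({k:np.round(v,3) for k,v in s.items()})
for n in ["top","scene"]:
    p=viewer.read_camera(n); cv2.imwrite(f"pics/{n}0.png",p["image"][:,:,::-1])
    print(n,[k for k in p],np.round(p["T"],3).tolist(),np.round(p["intrinsics"],1).tolist())
    for l in ["block","cutter","bow_hinge","bar","buffer_mid","wheel","boxes","card_a","jar_a","round","knife"]:
        z=dict(bow_hinge=0.03,buffer_mid=.03).get(l,0)
        for d in viewer.spot_point(p,l)[:3]: print(l,round(d["score"],2),np.round(d["point"]),np.round(ray(p,*d["point"],z),3))
E
```

```text
{'time': np.float64(0.0), 'q': array([ 1.258,  0.265,  1.605,  0.   ,  1.274, -0.037]), 'joint_vel': array([ 0.   ,  0.   ,  0.001,  0.002, -0.001, -0.002]), 'joint_torque': array([-1.0000e-03, -5.1511e+01, -3.6732e+01, -0.0000e+00,  1.3000e-02,
        0.0000e+00]), 'tool_pos': array([0.184, 0.649, 0.2  ]), 'tcp_rot': array([-4.320e-01, -3.111e+00,  3.000e-03]), 'wrist_force': array([ 0.653, -0.806,  0.052]), 'torque': array([-0.019,  0.038, -0.018]), 'grip_force': np.float64(0.0), 'width': np.float64(0.997)}
top ['image', 'intrinsics', 'T', 'shot'] [[0.016, 0.992, -0.123, 0.335], [-0.999, 0.019, 0.027, 0.027], [0.029, 0.122, 0.992, 1.281], [0.0, 0.0, 0.0, 1.0]] [[478.7, 0.0, 251.5], [0.0, 478.7, 190.3], [0.0, 0.0, 1.0]]
block 0.71 [329. 202.] [ 0.466 -0.217  0.   ]
block 0.57 [370. 269.] [ 0.288 -0.328  0.   ]
block 0.37 [118. 194.] [0.476 0.35  0.   ]
cutter 0.62 [209. 121.] [0.683 0.113 0.   ]
cutter 0.27 [135. 130.] [0.652 0.311 0.   ]
bow_hinge 0.67 [211.  77.] [0.797 0.107 0.03 ]
bar 0.78 [164. 299.] [0.204 0.215 0.   ]
bar 0.59 [210. 123.] [0.676 0.107 0.   ]
buffer_mid 0.79 
[... 707 characters left out ...]
2. 161.] [ 0.284 -0.328  0.   ]
block 0.57 [194. 191.] [ 0.453 -0.224  0.   ]
cutter 0.61 [264. 266.] [0.687 0.104 0.   ]
bow_hinge 0.61 [248. 271.] [0.741 0.084 0.03 ]
bar 0.88 [348. 177.] [0.2   0.219 0.   ]
bar 0.69 [268. 268.] [0.688 0.113 0.   ]
buffer_mid 0.79 [292. 250.] [0.639 0.158 0.03 ]
buffer_mid 0.44 [161. 224.] [ 0.665 -0.199  0.03 ]
wheel 0.73 [316. 219.] [0.457 0.176 0.   ]
wheel 0.55 [267. 265.] [0.68  0.108 0.   ]
boxes 0.62 [159. 224.] [ 0.637 -0.232  0.   ]
card_a 0.81 [361. 211.] [0.378 0.288 0.   ]
card_a 0.59 [127. 204.] [ 0.592 -0.377  0.   ]
jar_a 0.73 [345. 254.] [0.573 0.279 0.   ]
round 0.7 [378. 236.] [0.472 0.348 0.   ]
knife 0.88 [377. 236.] [0.475 0.347 0.   ]
```

```bash
python3 -c "
import cv2
a=cv2.imread('pics/top0.png');cv2.imwrite('pics/top0b.png',cv2.resize(a,(768,576),interpolation=cv2.INTER_CUBIC))
b=cv2.imread('pics/scene0.png');cv2.imwrite('pics/scene0b.png',cv2.resize(b,(768,576),interpolation=cv2.INTER_CUBIC))"
```

```text
(no output)
```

View pics/top0b.png

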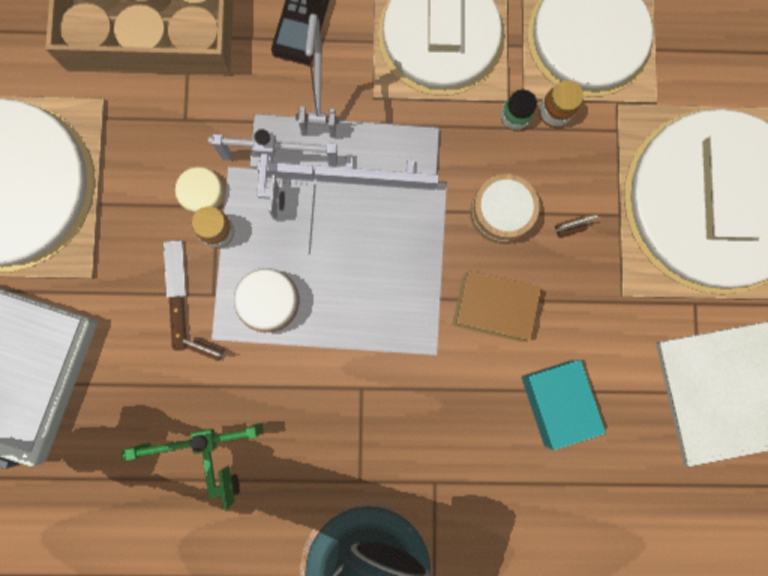

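View pics/scene0b.png

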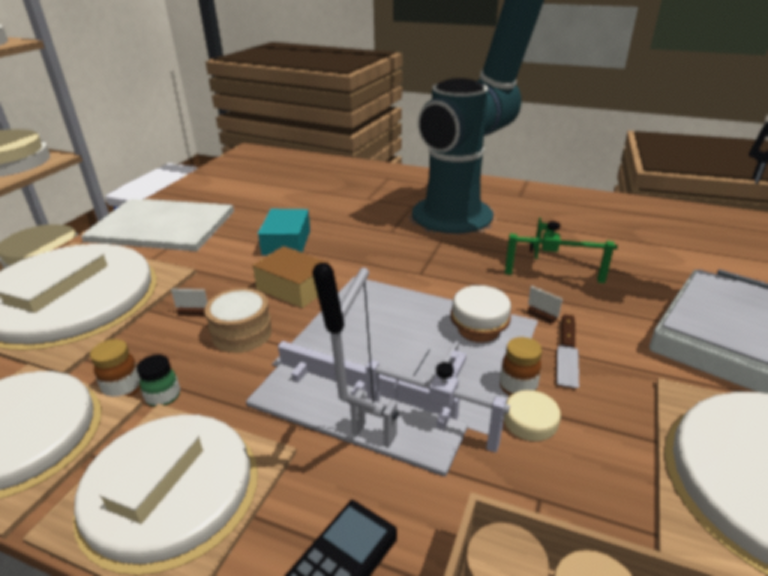

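Candidates for the block, in 768x576 top-view pixels:
- Brown cuboid at (498,306): this is the block.
- Turquoise cuboid at (564,404): a look-alike, so excluded.

The real bar is silver, at (290,150). The green one at (200,440) is a look-alike. The boxes are at (507,207) and the wheel is at (267,299). I'll measure the block and fence in metric warps.

```bash
cat >> h.py <<'E'
def warp(p,z,x0,x1,y0,y1,s=0.001,T=None):
    # rows: x decreasing downward, cols: y decreasing to right
    q=dict(p); 
    if T is not None: q["T"]=T
    P=np.float32([[x1,y1],[x1,y0],[x0,y0],[x0,y1]])
    src=np.float32([proj(q,[a,b,z]) for a,b in P])
    W,H=int((y1-y0)/s),int((x1-x0)/s)
    M=cv2.getPerspectiveTransform(src,np.float32([[0,0],[W,0],[W,H],[0,H]]))
    return cv2.warpPerspective(np.ascontiguousarray(p["image"][:,:,::-1]),M,(W,H),flags=cv2.INTER_CUBIC)
def block_rect(p,T=None):
    x0,x1,y0,y1=.33,.8,-.38,.25
    w=warp(p,.06,x0,x1,y0,y1,T=T)
    return w
E
python3 - <<'E'
from h import *
p=viewer.read_camera("top")
w=warp(p,.06,.33,.60,-.38,-.08)
hsv=cv2.cvtColor(w,cv2.COLOR_BGR2HSV)
c=hsv[(int((.60-.466)*1000)),int((-.08+.213)*1000)]; print("col",c, hsv[230,60],hsv[60,60])
m=np.abs(cv2.GaussianBlur(w,(5,5),0).astype(int)-w[134,133].astype(int)).max(2)<22
m=cv2.morphologyEx(m.astype(np.uint8),cv2.MORPH_OPEN,np.ones((9,9)))
cs=max(cv2.findContours(m,0,2)[0],key=cv2.contourArea)
r=cv2.minAreaRect(cs); print(r,cv2.contourArea(cs)); print("ctr",.60-r[0][1]/1000,-.08-r[0][0]/1000)
cv2.drawContours(w,[cv2.boxPoints(r).astype(int)],0,(0,0,255),1)
f=warp(p,.05,.55,.80,-.18,.27,.001)
w2=cv2.copyMakeBorder(w,0,0,0,450-300,0)
for k in range(0,250,50): cv2.line(f,(0,k),(8,k),(0,0,255),1)
for k in range(0,450,50): cv2.line(f,(k,0),(k,8),(0,0,255),1)
cv2.imwrite("pics/w1.png",np.vstack([f,w2]))
E
```

```text
col [ 14 137 162] [ 13 120 172] [ 13 117 163]
((168.0, 99.5), (199.0, 262.0), 90.0) 35928.0
ctr 0.5005 -0.248
```

View pics/w1.png

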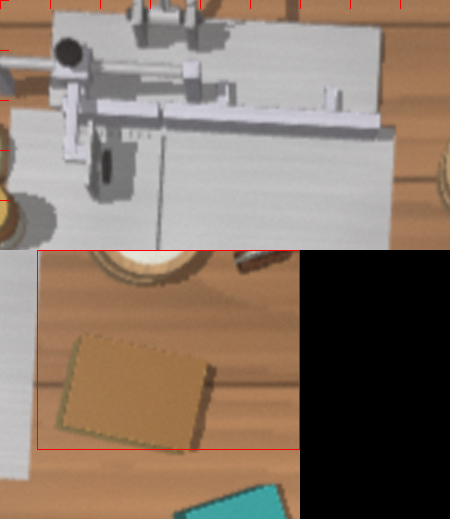

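The warp shows the fence top strip, with its front edge running from about (162,118) to (380,127). The slot is at column 162 and the dark buffer is at about (107,165). The block's top corners are near (82,333), (212,365), (190,450) and (62,427). I'll overlay the known sizes as one close check.

```bash
cat >> h.py <<'E'
def tri(x,y,yaw,pts):
    c,s=np.cos(yaw),np.sin(yaw); return [[x+c*a-s*b,y+s*a+c*b,z] for a,b,z in pts]
def overlay(im,p,pts,S,off,col,closed=True):
    q=np.array([(proj(p,X)+.5-off)*S for X in pts]); cv2.polylines(im,[np.round(q).astype(int)],closed,col,1)
def goal(x,y,z,yaw):
    "shift in tool axes and turn from the commanded pose (approximated by the measured) to TCP x,y,z with tool-y at yaw"
    s=monitor.read_state(); Rm=R.from_rotvec(s["tcp_rot"]).as_matrix()
    cur=np.arctan2(Rm[1,1],Rm[0,1]); d=(cur-yaw+np.pi/2)%np.pi-np.pi/2
    print("t",round(s["time"],2),"shift",np.round(Rm.T@(np.array([x,y,z])-s["tool_pos"]),4),"turn",round(d,4),"cur yaw",round(cur,4))
E
python3 - <<'E'
from h import *
from scipy.optimize import minimize
p=viewer.read_camera("top")
g=cv2.GaussianBlur(p["image"],(3,3),0).astype(float)
lab=cv2.cvtColor(p["image"],cv2.COLOR_RGB2LAB).astype(float)
G=sum(np.hypot(cv2.Sobel(lab[:,:,k],-1,1,0),cv2.Sobel(lab[:,:,k],-1,0,1)) for k in range(3))
t=np.linspace(-1,1,60); A,B=.0475,.065
E=[(A,b*B,.06) for b in t]+[(-A,b*B,.06) for b in t]+[(a*A,B,.06) for a in t]+[(a*A,-B,.06) for a in t]+[(-A,b*B,0) for b in t]+[(a*A,B,0) for a in t]
def f(v):
    q=np.array([proj(p,X) for X in tri(*v,E)],np.float32)
    return -cv2.remap(G.astype(np.float32),q[:,0],q[:,1],1).mean()
best=min((minimize(f,[.455+a,-.215+b,-.23+c],method="Nelder-Mead",options=dict(initial_simplex=np.array([.455+a,-.215+b,-.23+c])+np.array([[0,0,0],[.008,0,0],[0,.008,0],[0,0,.06]]))) for a in(-.008,0,.008) for b in(-.01,0,.01) for c in (-.04,.04)),key=lambda r:r.fun)
print("block",best.x,best.fun)
im=p["image"][:,:,::-1]; S=3; off=np.array([170,70])
z=cv2.resize(np.ascontiguousarray(im[70:240,170:375]),None,fx=S,fy=S,interpolation=cv2.INTER_CUBIC)
for h in(.06,): overlay(z,p,tri(*best.x,[(A,B,h),(A,-B,h),(-A,-B,h),(-A,B,h)]),S,off,(0,0,255))
c=(.682,.108,-.041)
overlay(z,p,tri(*c,[(0,.02,.05),(0,-.22,.05),(.016,-.22,.05)]),S,off,(0,0,255),False)
overlay(z,p,tri(*c,[(0,-.22,0),(0,0,0),(-.1,0,0)]),S,off,(255,0,0),False)
overlay(z,p,tri(*c,[(-.0475,.0475,.03),(-.0475,.0475,.013),(-.03,.0475,.03),(-.0475,.0475,.047)]),S,off,(0,200,0))
th=np.linspace(0,6.28,40)
for l,x,y,r,h in (("boxes",.634,-.232,.0565,.068),("wheel",.463,.183,.056,.069)):
    overlay(z,p,[(x+r*np.cos(a),y+r*np.sin(a),h) for a in th],S,off,(255,0,255))
cv2.imwrite("pics/z1.png",z)
goal(.455,-.32,.12,-.23)
E
```

```text
block [ 0.45766595 -0.21526213 -0.21328589] -119.19674682617188
t 1.3 shift [-0.5249 -0.859   0.0812] turn 1.525 cur yaw 1.295
```

View pics/z1.png

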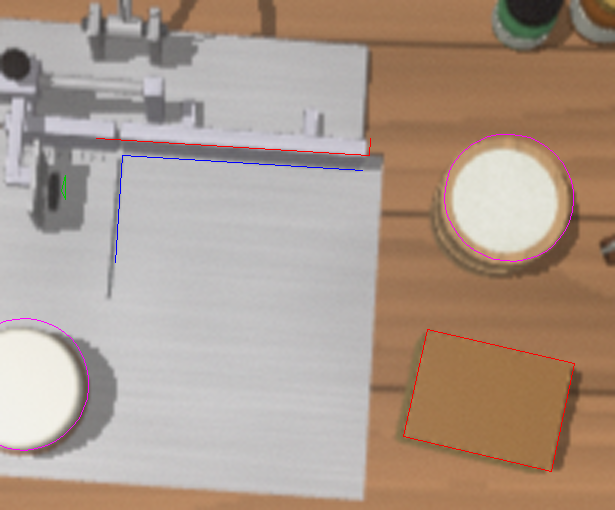

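Overlays fit. The cutter sits at about (0.682, 0.109) with yaw -0.041, and the block at (0.458, -0.215) with yaw -0.213. The buffer face looks about 10 mm left of mid. Moving now.

```bash
python3 - <<'E'
from h import *
goal(.5,.1,.25,1.0)
goal(.5,.1,.25,-.213)
E
```

```text
t 1.3 shift [-0.4539 -0.4426 -0.0488] turn 0.295 cur yaw 1.295
t 1.3 shift [-0.4539 -0.4426 -0.0488] turn 1.508 cur yaw 1.295
```

Emit:
{"fn": "step_arm", "kwargs": {
  "series": [-0.454,-0.443,-0.049,1.5,-0.454,-0.443,-0.049,1.5,-0.454,-0.443,-0.049,1.5,-0.454,-0.443,-0.049,1.5,-0.454,-0.443,-0.049,1.5,-0.454,-0.443,-0.049,1.5,-0.454,-0.443,-0.049,1.5,-0.454,-0.443,-0.049,1.5],
  "gripper": 0.45
}}

```text
time: 2.3
tool_pos: [0.4331, 0.2156, 0.2403]
tcp_rot: [2.443, 1.975, 0.002]
wrist_force: [0.8, 0.7, 0.8]
width: 0.45
grip_force: 0.0
```

```bash
python3 - <<'E'
from h import *
goal(.437,-.309,.15,-.213)
print(np.round(monitor.read_state()["q"],2))
E
```

```text
t 2.3 shift [-0.5122  0.1136  0.09  ] turn 0.002 cur yaw -0.211
[ 0.41 -0.13  1.95  0.    1.32  0.62]
```

Emit:
{"fn": "step_arm", "kwargs": {
  "series": [-0.512,0.114,0.09,0,-0.512,0.114,0.09,0,-0.512,0.114,0.09,0,-0.512,0.114,0.09,0,-0.512,0.114,0.09,0,-0.512,0.114,0.09,0,-0.512,0.114,0.09,0,-0.512,0.114,0.09,0]
}}

```text
time: 3.3
tool_pos: [0.4392, -0.2777, 0.1553]
tcp_rot: [2.437, 1.981, 0.001]
wrist_force: [0.6, -0.4, 0.7]
width: 0.45
grip_force: 0.0
```

```bash
python3 - <<'E'
from h import *
goal(.437,-.309,.02,-.213)
E
```

```text
t 3.3 shift [-0.0311  0.0041  0.1353] turn 0.0075 cur yaw -0.2055
```

Emit:
{"fn": "step_arm", "kwargs": {
  "series": [-0.031,0.004,0.02,0,-0.031,0.004,0.07,0,-0.031,0.004,0.12,0,-0.031,0.004,0.135,0,-0.031,0.004,0.135,0]
}}

```text
time: 3.92
tool_pos: [0.4364, -0.3062, 0.0197]
tcp_rot: [-2.436, -1.982, 0.001]
wrist_force: [0.3, -0.4, 0.8]
width: 0.453
grip_force: 0.0
```

```bash
python3 - <<'E'
from h import *
# contact pose, intermediate and end of first push
goal(.437,-.309,.02,-.213)
c=np.array([.682,.109]);a=-.041
X=np.array([np.cos(a),np.sin(a)]);Y=np.array([-X[1],X[0]])
e=c+X*-.2108+Y*(-.105-.065-.011); print(e)
goal(e[0],e[1],.02,-.041)
p=viewer.read_camera("wrist"); cv2.imwrite("pics/wr1.png",p["image"][:,:,::-1])
E
```

```text
t 3.92 shift [-0.0027  0.0011 -0.0003] turn 0.0081 cur yaw -0.2049
[ 0.46395823 -0.06320751]
t 3.92 shift [ 2.435e-01 -2.250e-02 -1.000e-04] turn -0.1639 cur yaw -0.2049
```

View pics/wr1.png

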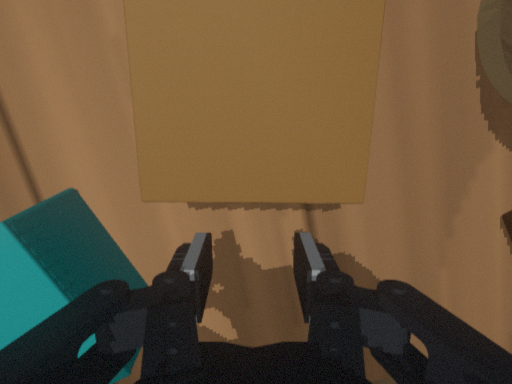

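Emit:
{"fn": "step_arm", "kwargs": {
  "series": [0.015,0,0,0,0.03,-0.001,0,-0.01,0.045,-0.003,0,-0.02,0.06,-0.005,0,-0.034,0.075,-0.0065,0,-0.047,0.09,-0.008,0,-0.06,0.105,-0.0095,0,-0.072,0.12,-0.011,0,-0.084]
}}

```text
time: 4.97
tool_pos: [0.4529, -0.1878, 0.0227]
tcp_rot: [2.344, 2.081, 0.001]
wrist_force: [-0.0, -6.6, 2.7]
width: 0.451
grip_force: 3.2
```

```bash
python3 - <<'E'
from h import *
goal(.464,-.063,.02,-.041)
E
```

```text
t 4.97 shift [ 0.1252 -0.0038  0.0022] turn -0.0777 cur yaw -0.1187
```

Emit:
{"fn": "step_arm", "kwargs": {
  "series": [0.016,-0.0005,0,-0.01,0.032,-0.001,0,-0.02,0.048,-0.0015,0,-0.03,0.064,-0.002,0,-0.04,0.08,-0.003,0,-0.05,0.096,-0.003,0,-0.06,0.11,-0.004,0,-0.068,0.124,-0.004,0,-0.077]
}}

```text
time: 5.98
tool_pos: [0.4636, -0.0638, 0.0227]
tcp_rot: [2.263, 2.171, 0.002]
wrist_force: [0.1, -7.6, 4.3]
width: 0.449
grip_force: 3.7
```

```bash
cat >> h.py <<'E'
def fit(v0,lab="z"):
    from scipy.optimize import minimize
    p=viewer.read_camera("top")
    la=cv2.cvtColor(p["image"],cv2.COLOR_RGB2LAB).astype(float)
    G=sum(np.hypot(cv2.Sobel(la[:,:,k],-1,1,0),cv2.Sobel(la[:,:,k],-1,0,1)) for k in range(3)).astype(np.float32)
    t=np.linspace(-1,1,60); A,B=.0475,.065
    E=[(A,b*B,.06) for b in t]+[(-A,b*B,.06) for b in t]+[(a*A,B,.06) for a in t]+[(a*A,-B,.06) for a in t]
    def f(v):
        q=np.array([proj(p,X) for X in tri(*v,E)],np.float32); return -cv2.remap(G,q[:,0],q[:,1],1).mean()
    b=min((minimize(f,v0,method="Nelder-Mead",options=dict(initial_simplex=np.array(v0)+k*np.array([[0,0,0],[.008,0,0],[0,.008,0],[0,0,.05]]))) for k in(1,-1,.5,-.5)),key=lambda r:r.fun)
    S=3;off=np.array([170,70])
    z=cv2.resize(np.ascontiguousarray(p["image"][70:240,170:375,::-1]),None,fx=S,fy=S,interpolation=cv2.INTER_CUBIC)
    overlay(z,p,tri(*b.x,[(A,B,.06),(A,-B,.06),(-A,-B,.06),(-A,B,.06)]),S,off,(0,0,255))
    cv2.imwrite(f"pics/{lab}.png",z)
    d=tri(0,0,.041,[(b.x[0]-.682,b.x[1]-.109,0)])[0]
    print("block",np.round(b.x,4),"in cutter",np.round(d[:2],4),"yaw",round(b.x[2]+.041,4),"score",b.fun); return b.x
E
python3 - <<'E'
from h import *
goal(.464,-.063,.02,-.041)
E
```

```text
t 5.97 shift [0.0008 0.0004 0.0027] turn -0.0002 cur yaw -0.0412
```

Emit:
{"fn": "step_arm", "kwargs": {
  "series": [-0.02,0,0,0,-0.04,0,0,0,-0.05,0,-0.05,0,-0.05,0,-0.11,0,-0.05,0,-0.13,0],
  "gripper": 1
}}

```text
time: 6.6
tool_pos: [0.4621, -0.113, 0.1557]
tcp_rot: [2.264, 2.168, 0.008]
wrist_force: [-0.3, 0.1, 0.3]
width: 1.003
grip_force: 0.0
```

```bash
python3 - <<'E'
from h import *
b=fit([.467,.013,-.041])
A=tri(*b,[(-.0475-.011-.018,0,0)])[0]; print(A)
goal(A[0],A[1],.15,b[2]+np.pi/2)
E
```

```text
block [ 0.4631  0.0163 -0.0457] in cutter [-0.215  -0.1016] yaw -0.0047 score -263.5797119140625
[np.float64(0.38663474469566644), np.float64(0.019764043419886274), 0]
t 6.65 shift [ 0.1295 -0.0819  0.006 ] turn -1.5681 cur yaw -0.0429
```

View pics/z.png

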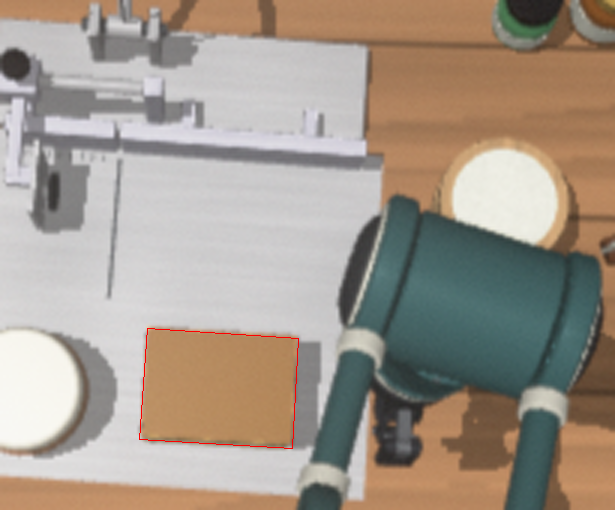

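The picture shows the block square on the bed at (220,388), clear of the wheel. Next I go behind it with the fingers open.

Emit:
{"fn": "step_arm", "kwargs": {
  "series": [0.016,-0.01,0,-0.18,0.032,-0.02,0,-0.36,0.048,-0.03,0,-0.54,0.065,-0.04,0,-0.72,0.08,-0.05,0,-0.9,0.1,-0.065,0,-1.08,0.12,-0.075,0,-1.26,0.13,-0.082,0.006,-1.44]
}}

```text
time: 7.65
tool_pos: [0.3822, 0.022, 0.1441]
tcp_rot: [0.262, 3.13, 0.001]
wrist_force: [-0.1, -0.0, 0.5]
width: 1.003
grip_force: 0.0
```

```bash
python3 - <<'E'
from h import *
goal(.387,.02,.02,1.527)
E
```

```text
t 7.65 shift [-0.005  -0.0012  0.1241] turn -0.1231 cur yaw 1.4039
```

Emit:
{"fn": "step_arm", "kwargs": {
  "series": [-0.004,-0.001,0.02,-0.123,-0.004,-0.001,0.06,-0.123,-0.004,-0.001,0.1,-0.123,-0.004,-0.001,0.125,-0.123,-0.004,-0.001,0.132,-0.123,-0.004,-0.001,0.132,-0.123]
}}

```text
time: 8.4
tool_pos: [0.3865, 0.019, 0.0122]
tcp_rot: [-0.08, -3.14, -0.0]
wrist_force: [-0.8, -0.2, 0.3]
width: 0.999
grip_force: 0.0
```

```bash
python3 - <<'E'
from h import *
c=np.array([.682,.109]);a=-.041
X=np.array([np.cos(a),np.sin(a)]);Y=np.array([-X[1],X[0]])
for m in (0,.015):
    e=c+X*(-.095-.011-m)+Y*-.1016
    goal(e[0],e[1],.013,a+np.pi/2)
E
```

```text
t 8.4 shift [-0.1855  0.0023 -0.0009] turn -0.0101 cur yaw 1.5197
t 8.4 shift [-0.1705  0.0022 -0.0009] turn -0.0101 cur yaw 1.5197
```

Emit:
{"fn": "step_arm", "kwargs": {
  "series": [-0.012,0,0,-0.01,-0.025,0,0,-0.01,-0.04,0,0,-0.01,-0.055,0.001,0,-0.01,-0.07,0.001,0,-0.01,-0.085,0.001,0,-0.01,-0.1,0.001,0,-0.01,-0.115,0.0015,0,-0.01]
}}

```text
time: 9.4
tool_pos: [0.5006, 0.0141, 0.0123]
tcp_rot: [-0.066, -3.136, -0.0]
wrist_force: [-8.3, 0.4, 6.3]
width: 1.001
grip_force: 4.3
```

Emit:
{"fn": "step_arm", "kwargs": {
  "series": [-0.01,0,0,0,-0.02,0,0,0,-0.03,0,0,0,-0.04,0.001,0,0,-0.048,0.001,0,0]
}}

```text
time: 10.02
tool_pos: [0.5489, 0.0131, 0.0123]
tcp_rot: [-0.066, -3.137, -0.0]
wrist_force: [-7.0, 0.7, 5.8]
width: 1.002
grip_force: 4.0
```

```bash
python3 - <<'E'
from h import *
s=monitor.read_state(); goal(.575,.02,.013,1.53)
b=fit([s["tool_pos"][0]+.0585,.011,-.041],"z2")
E
```

```text
t 10.03 shift [-0.0258  0.008  -0.0008] turn -0.0012 cur yaw 1.5288
block [ 0.5899  0.0297 -0.0199] in cutter [-0.0887 -0.083 ] yaw 0.0211 score -167.5309295654297
```

Emit:
{"fn": "step_arm", "kwargs": {
  "series": [-0.006,0,0,0,-0.012,0,0,0,-0.016,0,0,0,-0.018,0,0,0]
}}

```text
time: 10.58
tool_pos: [0.5667, 0.0123, 0.0122]
tcp_rot: [-0.066, -3.137, -0.0]
wrist_force: [-7.7, 0.1, 5.6]
width: 0.999
grip_force: 3.8
```

Emit:
{"fn": "step_arm", "kwargs": {
  "series": [-0.0015,0,0,0,-0.003,0,0,0]
}}

```text
time: 10.82
tool_pos: [0.5694, 0.0122, 0.0122]
tcp_rot: [-0.066, -3.137, -0.0]
wrist_force: [-7.2, 0.1, 4.8]
width: 1.0
grip_force: 3.8
```

Emit:
{"fn": "step_arm", "kwargs": {
  "series": [-0.001,0,0,0,-0.002,0,0,0]
}}

```text
time: 11.08
tool_pos: [0.5701, 0.0122, 0.0121]
tcp_rot: [-0.066, -3.134, -0.0]
wrist_force: [-11.2, 1.1, 9.3]
width: 0.999
grip_force: 6.1
```

Emit:
{"fn": "step_arm", "kwargs": {
  "series": [-0.0005,0,0,0,-0.001,0,0,0]
}}

```text
time: 11.32
tool_pos: [0.57, 0.0122, 0.0121]
tcp_rot: [-0.066, -3.132, -0.0]
wrist_force: [-13.1, 0.6, 11.0]
width: 1.0
grip_force: 7.1
```

```bash
python3 - <<'E'
from h import *
s=monitor.read_state(); print(np.round(s["wrist_force"],1),np.round(s["torque"],2)); goal(.575,.02,.013,1.53)
p=viewer.read_camera("wrist"); cv2.imwrite("pics/wr2.png",p["image"][:,:,::-1])
E
```

```text
[-13.1   0.6  11. ] [ 0.08  2.11 -0.05]
t 11.32 shift [-0.0046  0.008  -0.001 ] turn -0.0012 cur yaw 1.5288
```

View pics/wr2.png

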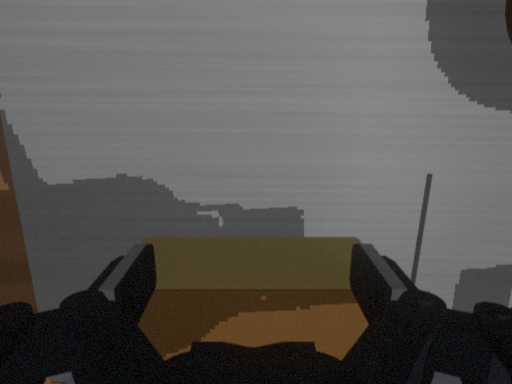

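Emit:
{"fn": "step_arm", "kwargs": {
  "series": [0.01,0,0,0,0.03,0,0,0,0.05,0,-0.04,0,0.05,0,-0.1,0,0.05,0,-0.14,0,0.05,0,-0.14,0.1],
  "gripper": 0.45
}}

```text
time: 12.12
tool_pos: [0.529, 0.014, 0.1582]
tcp_rot: [0.226, 3.121, 0.001]
wrist_force: [-0.1, 0.1, 0.4]
width: 0.446
grip_force: 0.0
```

```bash
python3 - <<'E'
from h import *
c=np.array([.682,.109]);a=-.041
X=np.array([np.cos(a),np.sin(a)]);Y=np.array([-X[1],X[0]])
e=c+X*-.0475+Y*-.205; print(e)
goal(e[0],e[1],.15,a)
b=fit([.63,.011,-.041],"z2")
E
```

```text
[ 0.62613727 -0.09388077]
t 12.12 shift [-0.1116 -0.0928  0.0095] turn 1.4674 cur yaw 1.4264
block [ 0.6189  0.0087 -0.0487] in cutter [-0.059  -0.1028] yaw -0.0077 score -126.0767822265625
```

Emit:
{"fn": "step_arm", "kwargs": {
  "series": [-0.014,-0.012,0,0.18,-0.028,-0.024,0,0.36,-0.042,-0.036,0,0.54,-0.056,-0.048,0,0.72,-0.07,-0.06,0,0.9,-0.084,-0.072,0,1.08,-0.1,-0.084,0,1.26,-0.112,-0.093,0,1.44]
}}

```text
time: 13.18
tool_pos: [0.6226, -0.0945, 0.1517]
tcp_rot: [2.239, 2.203, 0.001]
wrist_force: [0.4, -0.2, 0.3]
width: 0.453
grip_force: 0.0
```

```bash
python3 - <<'E'
from h import *
b=fit([.63,.011,-.041],"z2")
goal(.626,-.094,.02,-.041)
E
```

```text
block [ 0.6294  0.0105 -0.0439] in cutter [-0.0485 -0.1006] yaw -0.0029 score -229.10804748535156
t 13.22 shift [0.002  0.0018 0.1318] turn 0.0194 cur yaw -0.0216
```

View pics/z2.png

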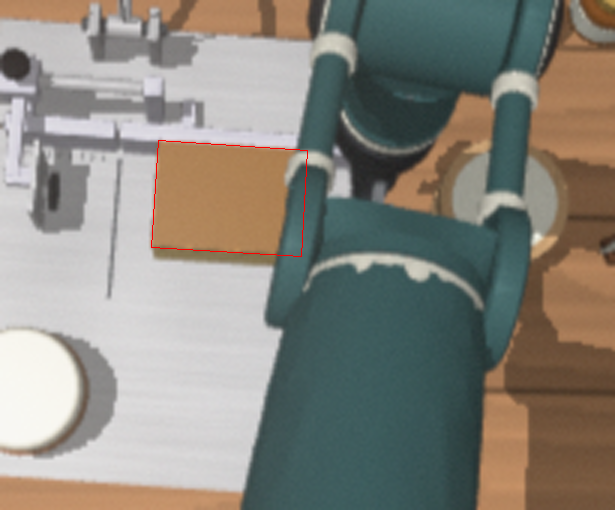

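The block lies flat along the fence at (230,198), and the tool is to its right. Descend, then push left.

Emit:
{"fn": "step_arm", "kwargs": {
  "series": [0.002,0.002,0.03,0.021,0.002,0.002,0.08,0.021,0.002,0.002,0.12,0.021,0.002,0.002,0.132,0.021,0.002,0.002,0.132,0.021]
}}

```text
time: 13.85
tool_pos: [0.6233, -0.0916, 0.0196]
tcp_rot: [-2.254, -2.187, 0.001]
wrist_force: [0.5, 0.3, 1.0]
width: 0.448
grip_force: 0.0
```

Emit:
{"fn": "step_arm", "kwargs": {
  "series": [0.01,0,0,0,0.02,0,0,0,0.03,0,0,0,0.04,0,0,0,0.05,0,0,0,0.06,0,0,0,0.07,0,0,0,0.075,0,0,0]
}}

```text
time: 14.85
tool_pos: [0.6275, -0.0175, 0.022]
tcp_rot: [2.252, 2.185, 0.001]
wrist_force: [0.5, -6.5, 4.1]
width: 0.442
grip_force: 3.4
```

```bash
cat >> h.py <<'E'
def where():
    s=monitor.read_state(); d=tri(0,0,.041,[(s["tool_pos"][0]-.682,s["tool_pos"][1]-.109,0)])[0]
    f=tri(0,0,.041,[tuple(s["wrist_force"])])[0]
    Rm=R.from_rotvec(s["tcp_rot"]).as_matrix()
    print("t",round(s["time"],2),"tcp in cutter",np.round(d[:2],4),"left face y_c ~",round(d[1]+.141,4),"force",np.round(f,1),"yaw",round(np.arctan2(Rm[1,1],Rm[0,1]),4),"torque",np.round(s["torque"],2))
E
python3 -c "
from h import *
where()"
```

```text
t 14.85 tcp in cutter [-0.0493 -0.1287] left face y_c ~ 0.0123 force [ 0.8 -6.5  4.1] yaw -0.0304 torque [-1.08  0.02 -0.01]
```

Emit:
{"fn": "step_arm", "kwargs": {
  "series": [0.004,0,0,0.004,0.008,0,0,0.008,0.012,0,0,0.013,0.016,0,0,0.013,0.02,0,0,0.013]
}}

```text
time: 15.48
tool_pos: [0.628, 0.0019, 0.0219]
tcp_rot: [2.267, 2.169, 0.0]
wrist_force: [-0.6, -7.3, 4.6]
width: 0.45
grip_force: 3.5
```

```bash
python3 -c "
from h import *
where(); fit([.633,.08,-.041],'z3'); where()"
```

```text
t 15.47 tcp in cutter [-0.0496 -0.1092] left face y_c ~ 0.0318 force [-0.3 -7.3  4.6] yaw -0.0438 torque [-1.11  0.05 -0.04]
block [ 0.6339  0.0796 -0.0034] in cutter [-0.0468 -0.0314] yaw 0.0376 score -187.8966522216797
t 15.53 tcp in cutter [-0.0496 -0.1086] left face y_c ~ 0.0324 force [ 0.5 -5.3  4.3] yaw -0.0438 torque [-1.03  0.05  0.01]
```

Emit:
{"fn": "step_arm", "kwargs": {
  "series": [0.0025,0,0,0,0.005,0,0,0,0.0075,0,0,0,0.01,0,0,0]
}}

```text
time: 16.02
tool_pos: [0.6284, 0.0119, 0.0219]
tcp_rot: [2.267, 2.169, 0.0]
wrist_force: [-1.2, -6.6, 3.4]
width: 0.448
grip_force: 3.5
```

Emit:
{"fn": "step_arm", "kwargs": {
  "series": [0.0015,0,0,0,0.003,0,0,0,0.0045,0,0,0]
}}

```text
time: 16.4
tool_pos: [0.6286, 0.0164, 0.0219]
tcp_rot: [2.267, 2.17, 0.0]
wrist_force: [-0.6, -7.6, 4.7]
width: 0.447
grip_force: 3.5
```

Emit:
{"fn": "step_arm", "kwargs": {
  "series": [0.001,0,0,0,0.002,0,0,0,0.003,0,0,0]
}}

```text
time: 16.77
tool_pos: [0.6287, 0.0193, 0.0219]
tcp_rot: [2.267, 2.17, 0.0]
wrist_force: [0.3, -7.0, 3.5]
width: 0.45
grip_force: 3.6
```

Emit:
{"fn": "step_arm", "kwargs": {
  "series": [0.001,0,0,0,0.002,0,0,0]
}}

```text
time: 17.02
tool_pos: [0.6288, 0.0212, 0.0219]
tcp_rot: [2.267, 2.169, -0.0]
wrist_force: [0.1, -7.7, 4.6]
width: 0.452
grip_force: 4.0
```

Emit:
{"fn": "step_arm", "kwargs": {
  "series": [0.001,0,0,0,0.002,0,0,0]
}}

```text
time: 17.27
tool_pos: [0.6288, 0.0227, 0.0219]
tcp_rot: [2.266, 2.169, -0.001]
wrist_force: [-0.4, -10.4, 4.6]
width: 0.448
grip_force: 4.9
```

Emit:
{"fn": "step_arm", "kwargs": {
  "series": [0.001,0,0,0,0.002,0,0,0]
}}

```text
time: 17.52
tool_pos: [0.6288, 0.0241, 0.0219]
tcp_rot: [2.266, 2.169, -0.002]
wrist_force: [-0.1, -11.4, 4.3]
width: 0.45
grip_force: 5.7
```

The buffer is felt: 11.4 N against about 7.2 N when sliding, so roughly 4 mm of squeeze. Back off and check.

Emit:
{"fn": "step_arm", "kwargs": {
  "series": [-0.004,0,0,0,-0.012,0,0,0,-0.03,0,0,0,-0.04,0,-0.05,0,-0.04,0,-0.11,0,-0.06,0.05,-0.14,0,-0.1,0.1,-0.14,0,-0.14,0.12,-0.14,0]
}}

```text
time: 18.52
tool_pos: [0.7436, -0.1203, 0.1609]
tcp_rot: [2.269, 2.171, 0.002]
wrist_force: [-0.4, 0.5, 0.1]
width: 0.448
grip_force: 0.0
```

```bash
python3 -c "
from h import *
where(); fit([.633,.10,-.041],'z4')"
```

```text
t 18.52 tcp in cutter [ 0.0709 -0.2266] left face y_c ~ -0.0856 force [-0.4  0.5  0.1] yaw -0.0442 torque [-0.04  0.01  0.01]
block [ 0.633   0.1013 -0.0436] in cutter [-0.0486 -0.0097] yaw -0.0026 score -272.4331970214844
```

View pics/z4.png

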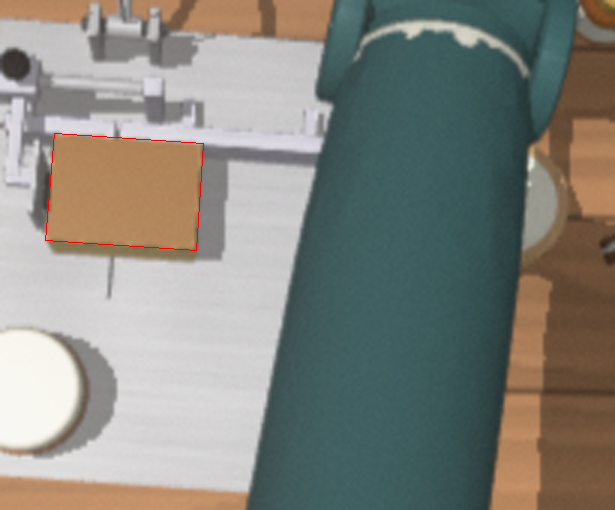

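The block sits flat along the fence: fitted offset and yaw match the values while pressed. Its left face is on the buffer, and the tool is clear. Handing in.

```bash
python3 -c "
from h import *
print(job.finish_job())"
```

```text
the job is handed in; nothing more can be done
None
```

The block of hard cheese is square against the fence and, by feel, squeezed about 4 mm into the buffer; I handed the job in with the arm clear, and the hand-in returned no verdict.

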